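# Hang the loaded pan on the parcel scale

## Task

Weigh the small parcel: carry the pan with the parcel lying in it, roughly level (its top bar has a black grip), and hang its saddle hook over the arm of the scale, between the collar and the upturned tip. Let its weight down onto the arm slowly, without pushing the arm down to its bottom stop, then let go so that the pan hangs still from the arm with the parcel in it.

Things in the scene. Friction and masses are not known exactly. Their poses are not given: they have to be found in the camera images.
- pan: Loose metal weighing pan, 0.25 kg: open tray 136 x 150 mm (x, y), rim 16, floor 3 mm. Origin: centre of the tray's underside, z up. At its +y side (y = 77 mm) one upright strip rises to z = 146 mm; from its top an 8 mm flat bar runs along -y back over the tray and ends above its centre in a saddle hook, an upside-down V in the y-z plane. The load hangs off to one side of the grip.
- pan_hook (a point): Inner top of the saddle hook, the point of the upside-down V: (0, 0, 134) mm in the pan's frame, axes as the pan's. The V is open downward; its legs slope 45 degrees to both sides along the pan's y, ends 21 mm lower, 42 mm apart inside (54 outside), 8 mm wide along x. The pan is open on its -y side: there the arm can pass in sideways between the leg ends and the parcel's top, 49 mm below them.
- pan_grip (a point): Centre of the black grip on the top bar, at (0, 34, 138) mm in the pan's frame: a block 14 mm thick along the pan's x (grip it across this), 36 mm long along y, 20 mm tall. Axes as the pan's.
- parcel: Small brown cardboard parcel, 89 x 114 x 61 mm (x, y, z), about 0.3 kg, lying loose in the tray, not quite central. Origin: centre of its underside; its top is about 64 mm above the table while the pan stands on the table.
- scale: Spring parcel scale, fixed. Origin: on the table straight under the arm's seat; turned about z. A grey tower 114 mm wide (y), 209 mm high stands from x = 115 to 195 mm in this frame; a base plate 8 mm high, 120 mm wide reaches from x = -68 to 198 mm. The arm sticks out of the tower along this frame's -x.
- scale_seat (a point): Where the pan hangs: top of the round steel rod (10 mm diameter, along this frame's x), 180 mm above the table unloaded. A collar (20 mm diameter) at x = +28 mm and the rod's upturned tip (inner face x = -25 mm, top 18 mm above the seat) bound it; the hook may sit anywhere between, either way round. Axes as the scale's; sinks with the arm.
- scale_arm (a joint): How far the scale's arm has sunk from its unloaded height, in m: about 0.001 unloaded, bottom stop at 0.030. A spring of about 450 N/m carries it, damped; the loaded pan alone sinks it 10 to 15 mm.

How it is judged:
At the end, for the whole second after the job is handed in: The pan's hook sits over the scale's arm between collar and tip (point of the V within 28 mm along the rod, 12 mm across and in height of the seat); the arm is sunk over 7 mm; the parcel lies in the tray; the pan is tilted under 0.3 rad and still (under 0.04 m/s, 0.4 rad/s) (x of pan_hook in the frame of scale_seat between -0.028 and 0.028 m and y of pan_hook in the frame of scale_seat between -0.012 and 0.012 m and z of pan_hook in the frame of scale_seat between -0.012 and 0.012 m and value of joint scale_arm above 0.007 m and contact force between pan and parcel above 1 N and z of parcel in the frame of pan below 0.02 m and distance between parcel and pan below 0.04 m and angle between pan's own z axis and vertical below 0.3 rad and linear speed of pan below 0.04 m/s and angular speed of pan below 0.4 rad/s); the robot touches nothing.
It fails at once if the pan is dropped or let go so abruptly that it moves faster than 0.3 m/s with the fingers off it (contact force between the fingers and pan below 0.02 N and linear speed of pan above 0.3 m/s).
It fails at once if the pan is tilted by more than 0.5 rad (angle between pan's own z axis and vertical above 0.5 rad).
It fails at once if the parcel falls out of the pan (distance between parcel and pan above 0.08 m).
It fails at once if the scale's arm is pushed down to its bottom stop (value of joint scale_arm above 0.028 m).
It also fails if it takes over 64 s, if anything falls off the work surface, if the arm or the gripper's body presses on something with over 40 N, if the wrist force passes 120 N, or if a joint passes its speed limit or range.

## Robot

A 7-joint arm with a two-finger parallel gripper is mounted at the origin on a cart in front of the work surface, level with it; the furniture and walls round the work are solid. World frame = base frame: x ahead of the robot, y to its left, z up, the work surface at z = 0. Lengths are in m, angles in rad, forces in N, time in s.
With the tool pointing down it reaches from about 0.4 to 0.925 m from the base axis. Payload 4.1 kg.
Tool frame: the origin (TCP) lies at the centre of the arm's flange, where the gripper is bolted on; the fingertips stand 173 mm ahead of it and the grasp point (between the pads) lies 155 mm ahead of it; z points along the fingers, y is the direction in which the jaws open and shut (so a half turn about z gives the same grasp; the last joint's range is limited). The gripper opens to 85 mm and grips with 20 to 120 N. Pads are 22 mm wide; open, the fingers measure 114 mm over their backs; the gripper's body (76 mm by 85 mm) begins 54 mm behind the grasp point. The pads swing forward as they close: fully open they stand 13 mm farther back than shut.
Start: joints at [1.145, 0.398, 0.045, 1.537, -0.019, 1.207, -0.051], TCP at [0.209, -0.616, 0.405] pointing down, gripper open.
Joint ranges: [-2.82, 2.82], [-0.49, 2.23], [-1.37, 1.46], [0, 2.46], [-1.36, 4.5], [0.23, 2], [-2.94, 2.94]. Speed limits (rad/s): [2.57, 2.57, 3.14, 3.14, 3.14, 3.14, 3.14].

## Interface

Orientations are given as a 3x3 rotation matrix whose columns are the frame's x, y, z axes.
In Python, from plant import env, viewer, order gives the robot as it stands. The module is installed in compiled form; this text tells all that it offers.
- The arm moves only by the shell command python3 -m crank 'ROWS'. ROWS is JSON, one flat list of numbers, 7 for each row, row after row: the shift along the tool's x, y, z in m, then the turn, a rotation vector about the tool's x, y, z in degrees, then the opening, from 0 (shut) to 1 (fully open). In form: [x, y, z, rx, ry, rz, gripper, x, y, z, rx, ry, rz, gripper, ...]. A call has 1 to 20 rows; each row is the pose to reach, as a shift and turn from the pose commanded when the call began, along the tool's axes at that moment; what a row does not reach only later rows make up. A row lasts 1/8 s, in which the tool goes at most 62.5 mm and 10.7 degrees, less where a joint would pass 70% of its speed; a pose out of reach is approached as far as the arm can. A call with a gripper value outside its range is refused whole. The fingers move at their own pace and stop on an object; the grip force is fixed at half the most. Time passes only in rows, so rows that repeat a pose let the fingers close. It gives the time, the measured TCP pose, the force and the opening at its end, in the units of the state.
- env.get_obs(): the state, without advancing time (a new reading comes with each control period).
- viewer.capture(name): name is "scene" or "side" or "wrist"; returns a dict with "color" (420x560x3 uint8, red, green, blue), "range_z" (420x560 float32, m along the optical axis (not along the pixel's ray), 0 where there is no reading), "camera_matrix" (3x3 intrinsics, pixels), "origin" and "orientation" of the camera in the world. Camera axes: x right, y down, z forward; pixel columns grow to the right and rows downward; lengths in m; the calibration is good to about 2 mm. A picture is of the moment at which its call begins.
- order.close_job(): hands the job in, once; it reports no verdict.
The state is a dict: "time_s": time; "qpos": joint angles; "joint_velocities": joint speeds; "joint_torque": joint torques, N m; "tool_pos": TCP position; "tcp_rot": TCP orientation; "wrist_force": force on the tool from outside, world axes, zero at the start; "ft_torque": the same for the moment, N m; "grip_width": opening from 0.0 (shut) to 1.0 (fully open).
Only numpy, scipy, OpenCV 4.12 (cv2) and the standard library are available. Lean on these libraries where they do the work, as an engineer would, in place of code of your own. Each camera call takes 0.05 s, during which the arm holds its last target.

## Working session

There is one attempt and no reset: what is moved stays moved. The work goes in short steps, Python scripts to look and compute and a shell command to move; the robot and the scene stay as the last step left them, time stands still between calls to the robot, and variables do not carry over. Pictures are saved under pics/ and viewed, and the job is handed in when it is done.

```bash
mkdir -p pics; python3 - <<'E'
from plant import env, viewer
import cv2,numpy as np
o=env.get_obs()
for k,v in o.items(): print(k,np.round(v,3).tolist())
for n in ["scene","side","wrist"]:
    d=viewer.capture(n); cv2.imwrite(f"pics/{n}0.png",d["color"][:,:,::-1]); np.savez(f"{n}0.npz",**d)
    print(n,np.round(d["origin"],3),np.round(d["orientation"],3).tolist(),d["camera_matrix"].tolist())
E
```

```text
time_s 0.0
qpos [1.145, 0.399, 0.045, 1.538, -0.019, 1.207, -0.051]
joint_velocities [-0.001, -0.003, 0.002, 0.001, 0.0, -0.001, -0.0]
joint_torque [-0.0, -47.512, 1.365, -25.422, 0.012, 0.009, -0.0]
tool_pos [0.209, -0.615, 0.404]
tcp_rot [[0.947, 0.321, -0.001], [0.321, -0.947, 0.002], [-0.0, -0.002, -1.0]]
wrist_force [1.326, -0.608, -0.254]
ft_torque [0.008, 0.1, 0.021]
grip_width 1.001
scene [-0.015 -0.539  0.472] [[0.738, -0.298, 0.605], [-0.674, -0.296, 0.677], [-0.022, -0.907, -0.42]] [[387.92056028681026, 0.0, 283.492906471637], [0.0, 387.92056028681026, 205.07572491402212], [0.0, 0.0, 1.0]]
side [-0.039  0.851  0.675] [[-0.831, -0.262, 0.49], [-0.555, 0.421, -0.717], [-0.018, -0.868, -0.496]] [[532.5635708438346, 0.0, 279.05171105805704], [0.0, 532.5635708438346, 207.83695641861567], [0.0, 0.0, 1.0]]
wrist [ 0.286 -0.588  0.373] [[0.322, -0.897, -0.302], [-0.947, -0.305, -0.101], [-0.001, 0.319, -0.948]] [[312.8804045915096, 0.0, 278.0927541614805], [0.0, 312.8804045915096, 208.3451284414343], [0.0, 0.0, 1.0]]
```

View pics/scene0.png

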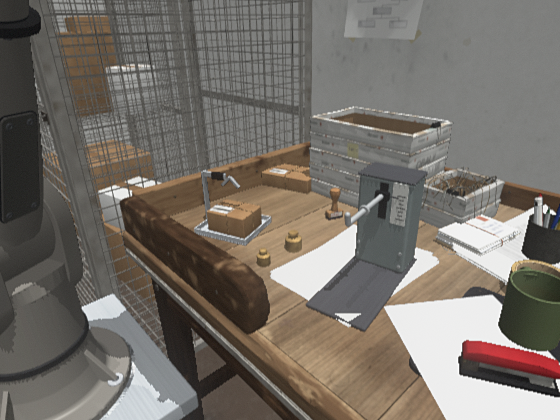

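View pics/side0.png

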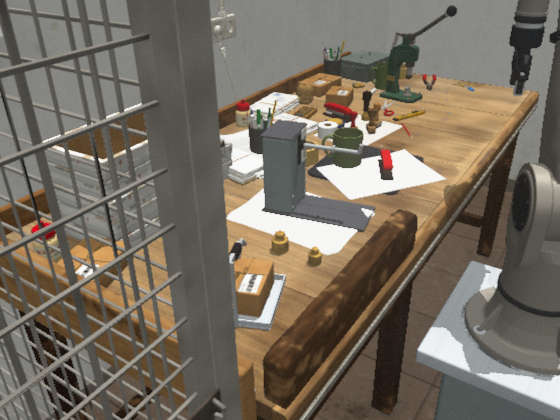

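View pics/wrist0.png

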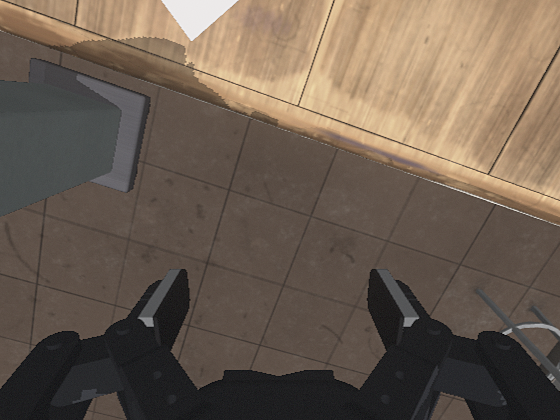

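The scene view shows the pan and parcel at about (233,215), the black grip at (218,176), the hook at (232,182), the scale tower at (390,215) and the rod tip at (348,217). Next I'll measure these.

```bash
cat > h.py <<'E'
import numpy as np,cv2
def load(f): return dict(np.load(f))
def cloud(d):
    K=d["camera_matrix"];z=d["range_z"];h,w=z.shape
    u,v=np.meshgrid(np.arange(w),np.arange(h))
    c=np.stack([(u-K[0,2])/K[0,0]*z,(v-K[1,2])/K[1,1]*z,z],-1)
    p=c@np.array(d["orientation"]).T+d["origin"]; p[z==0]=np.nan
    return p
def proj(d,P):
    c=(np.atleast_2d(P)-d["origin"])@np.array(d["orientation"]); q=c@d["camera_matrix"].T
    return q[:,:2]/q[:,2:]
E
python3 - <<'E'
from h import *
d=load("scene0.npz");P=cloud(d)
np.set_printoptions(precision=3,suppress=True)
for n,(u,v) in dict(grip=(218,175),bar=(212,172),hook1=(227,180),hook2=(238,187),parceltop=(235,212),strip=(207,195),tip=(348,217),rod=(365,210),towertop=(385,172),t1=(375,220)).items(): print(n,P[v,u])
im=d["color"][:,:,::-1]
cv2.imwrite("pics/z1.png",cv2.resize(im[155:255,180:285],None,fx=6,fy=5.9,interpolation=cv2.INTER_CUBIC))
cv2.imwrite("pics/z2.png",cv2.resize(im[155:335,300:445],None,fx=3.2,fy=3.2,interpolation=cv2.INTER_CUBIC))
d=load("side0.npz");im=d["color"][:,:,::-1];cv2.imwrite("pics/z3.png",cv2.resize(im[225:335,205:305],None,fx=5.4,fy=5.4,interpolation=cv2.INTER_CUBIC))
E
```

```text
grip [0.465 0.237 0.142]
bar [0.459 0.254 0.147]
hook1 [0.475 0.215 0.132]
hook2 [0.489 0.191 0.116]
parceltop [0.47  0.184 0.057]
strip [0.454 0.282 0.079]
tip [ 0.436 -0.19   0.188]
rod [ 0.498 -0.178  0.176]
towertop [ 0.61  -0.14   0.207]
t1 [ 0.584 -0.144  0.113]
```

View pics/z1.png

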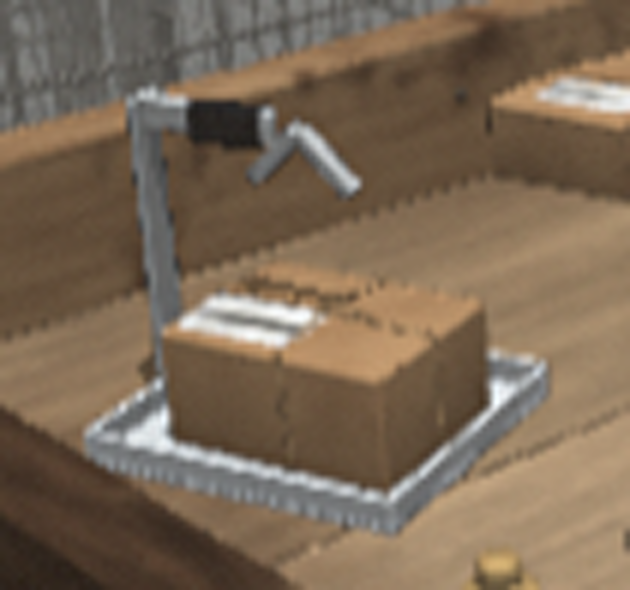

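View pics/z2.png

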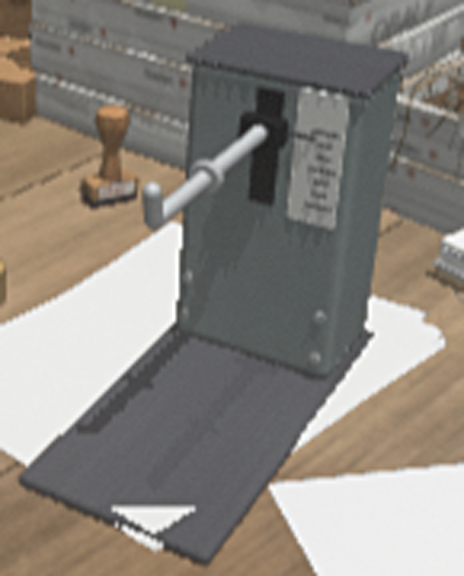

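View pics/z3.png

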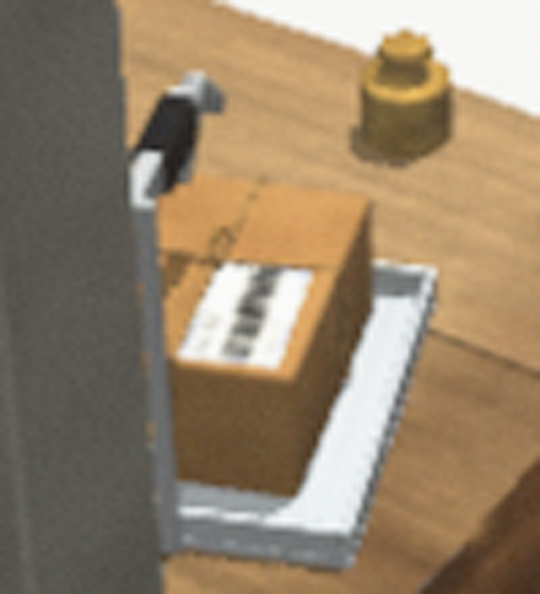

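```bash
python3 - <<'E'
from h import *
from scipy.optimize import least_squares
np.set_printoptions(precision=4,suppress=True)
d=load("scene0.npz")
def T(p,M):
    x,y,a=p;c,s=np.cos(a),np.sin(a);M=np.array(M)/1000
    return np.c_[x+c*M[:,0]-s*M[:,1],y+s*M[:,0]+c*M[:,1],M[:,2]]
def fit(M,uv,p0):
    r=least_squares(lambda p:(proj(d,T(p,M))-uv).ravel(),p0,loss="soft_l1");print(r.x,np.degrees(r.x[2]));print(r.fun.reshape(-1,2)); return r.x
pm=[[-68,-75,0],[-68,75,16],[68,-75,16],[0,-27,113],[0,0,143],[0,27,113]]
pu=np.array([[245,244],[194.7,228.2],[271.3,216.9],[239.2,187.2],[229.5,176.7],[223,185.5]])
p=fit(pm,pu,[.48,.21,.3])
sm=[[115,57,209],[195,57,209],[115,-57,209],[195,-57,209],[-68,60,8],[-68,-60,0],[-30,0,198],[28,0,175]]
su=np.array([[358.75,173.75],[373.4,162.8],[415.6,183.75],[426.6,173.1],[306.3,305],[365,330.6],[347.8,212],[365,208.8]])
s=fit(sm,su,[.47,-.18,.2])
print("hook",T(p,[[0,0,134]]),"grip",T(p,[[0,34,138]]))
# depth checks
P=cloud(d);Q=P.reshape(-1,3)
col=d["color"].reshape(-1,3).astype(int)
# pan-frame stats of black grip
def inv(p,Q):
    c,s_=np.cos(p[2]),np.sin(p[2]);e=Q[:,:2]-p[:2];return np.c_[c*e[:,0]+s_*e[:,1],-s_*e[:,0]+c*e[:,1],Q[:,2]]*1000
L=inv(p,Q)
m=(abs(L[:,0])<30)&(L[:,1]>-40)&(L[:,1]<100)&(L[:,2]>108)&(L[:,2]<170)
print("bar",L[m].mean(0)); 
g=m&(col.sum(1)<150);print("grip",g.sum(),L[g].mean(0),L[g].min(0),L[g].max(0))
m=(abs(L[:,0])<70)&(abs(L[:,1])<72)&(L[:,2]>20)&(L[:,2]<80)&True
t=m&(L[:,2]>58);print("parcel top",L[t].min(0),L[t].max(0),L[t].mean(0))
S=inv(s,Q);m=(abs(S[:,1])<25)&(S[:,0]>-60)&(S[:,0]<100)&(S[:,2]>150)&(S[:,2]<220)
for a in range(-40,100,10):
    k=m&(S[:,0]>=a)&(S[:,0]<a+10)
    if k.sum():print(a,k.sum(),S[k].mean(0),S[k].max(0))
np.save("fit.npy",[p,s])
E
```

```text
[0.4822 0.2117 0.3725] 21.340178976530115
[[ 0.2203  1.5876]
 [-0.938  -0.6572]
 [ 0.4445 -0.7586]
 [ 0.7927  1.2535]
 [ 0.2281 -1.2826]
 [-1.3681 -0.2855]]
[ 0.4677 -0.1838  0.2104] 12.054243997891035
[[-1.6537 -1.6317]
 [ 0.5212 -1.7555]
 [-0.396  -0.0646]
 [ 2.2769 -2.2821]
 [-1.2748 -0.3578]
 [ 0.5531  4.0825]
 [ 1.4628 -0.8069]
 [-1.1926  2.1344]]
hook [[0.4822 0.2117 0.134 ]] grip [[0.4698 0.2434 0.138 ]]
bar [ -4.5537  34.9574 132.6642]
grip 83 [ -6.398   33.9459 140.2358] [-11.199   19.0251 129.8662] [  1.0934  49.6304 147.7117]
parcel top [-47.1048 -58.6497  58.0046] [30.0524 48.7777 61.2432] [-7.877  -9.8434 58.8   ]
-40 69 [-32.8262   2.089  184.4049] [-30.059    7.7506 194.9182]
-30 19 [-26.9511  -0.7445 178.7171] [-20.0423   3.9218 195.52  ]
-20 22 [-14.9174   0.0001 174.9425] [-10.2346   4.2784 178.3713]
-10 17 [ -4.8691   0.8129 175.6494] [ -0.3801   5.4161 177.8081]
0 25 [  5.2085   0.7158 175.2908] [  9.6059   5.8653 178.6207]
10 16 [ 15.6967   0.3679 175.5778] [ 19.7875   5.0862 177.8287]
20 19 [ 25.2468   0.3598 175.2853] [ 29.33     5.9569 177.8852]
30 61 [ 32.1751   0.1028 175.5152] [ 36.5422  10.9176 182.5988]
40 9 [ 47.0688   0.2352 176.3211] [ 49.8756   3.727  178.3835]
50 16 [ 55.1108   0.0363 174.4992] [ 59.7789   4.7317 176.9397]
60 17 [ 64.5209   0.1061 175.3531] [ 69.4026   5.6825 177.667 ]
70 15 [ 74.4921   0.1328 175.8324] [ 79.9079   3.9353 178.0318]
80 17 [ 85.1406  -0.1509 174.7916] [ 89.9649   5.4908 177.1976]
90 14 [ 95.0269   0.2538 175.2995] [ 99.7913   5.4835 177.8819]
```

```bash
python3 - <<'E'
from h import *
np.set_printoptions(precision=3,suppress=True,linewidth=200)
Q=np.vstack([cloud(load("scene0.npz")).reshape(-1,3),cloud(load("side0.npz")).reshape(-1,3)])
# max height grid
print("cols y:",np.arange(-.3,.6,.05))
for x in np.arange(.2,.8,.05):
    r=[]
    for y in np.arange(-.3,.6,.05):
        m=(Q[:,0]>=x)&(Q[:,0]<x+.05)&(Q[:,1]>=y)&(Q[:,1]<y+.05)
        r.append(np.nanmax(Q[m,2]) if m.sum()>2 else np.nan)
    print("%.2f"%x,np.array(r))
E
```

```text
cols y: [-0.3  -0.25 -0.2  -0.15 -0.1  -0.05 -0.    0.05  0.1   0.15  0.2   0.25  0.3   0.35  0.4   0.45  0.5   0.55]
0.20 [  nan   nan   nan   nan   nan   nan   nan   nan   nan   nan   nan   nan   nan   nan   nan   nan   nan 0.624]
0.25 [ 0.003  0.004  0.002  0.105  0.108  0.108  0.106  0.105  0.105  0.105  0.103  0.102  0.101  0.101 -0.003    nan    nan  0.598]
0.30 [0.004 0.002 0.001 0.102 0.108 0.107 0.106 0.105 0.103 0.103 0.103 0.102 0.1   0.1   0.091   nan   nan 0.614]
0.35 [0.003 0.002 0.007 0.01  0.003 0.003 0.003 0.005 0.004 0.002 0.018 0.018 0.004 0.084 0.087   nan   nan 0.611]
0.40 [0.012 0.013 0.196 0.011 0.009 0.009 0.038 0.003 0.018 0.061 0.061 0.147 0.004 0.086 0.088   nan   nan 0.608]
0.45 [ 0.015  0.015  0.183  0.012  0.009  0.009  0.026  0.004  0.06   0.131  0.15   0.15   0.001  0.085  0.091    nan -0.775  0.554]
0.50 [ 0.015  0.011  0.185  0.012  0.009  0.01   0.047  0.029  0.015  0.061  0.06   0.057 -0.619  0.081  0.09     nan -0.776  0.542]
0.55 [ 0.014  0.21   0.211  0.212  0.21   0.01   0.005  0.004  0.001  0.016  0.    -0.777  0.003  0.084  0.091    nan -0.774  0.543]
0.60 [0.004 0.21  0.211 0.211 0.211 0.01  0.004 0.004 0.003 0.    0.001 0.004 0.004 0.086 0.092   nan   nan 0.544]
0.65 [0.001 0.205 0.211 0.211 0.209 0.012 0.004 0.082 0.001 0.    0.004 0.004 0.003 0.086 0.091   nan   nan 0.545]
0.70 [ 0.016  0.015  0.011  0.009  0.009  0.012 -0.     0.084  0.001  0.003  0.004  0.041  0.046  0.085  0.09     nan    nan  0.546]
0.75 [0.037 0.037 0.036 0.004 0.232 0.233 0.232 0.233 0.236 0.236 0.236 0.142 0.05  0.087 0.09    nan   nan 0.547]
0.80 [0.039 0.101 0.113 0.106 0.232 0.232 0.231 0.232 0.235 0.236 0.235 0.234 0.052 0.085 0.091   nan   nan 0.548]
```

```bash
python3 -m crank '[0.05,-0.04,-0.01,0,0,-6,1, 0.1,-0.08,-0.02,0,0,-12,1, 0.15,-0.12,-0.03,0,0,-18,1, 0.2,-0.16,-0.04,0,0,-24,1, 0.25,-0.2,-0.045,0,0,-30,1, 0.3,-0.24,-0.045,0,0,-38,1, 0.346,-0.269,-0.045,0,0,-45,1, 0.37,-0.32,-0.045,0,0,-51,1, 0.39,-0.37,-0.045,0,0,-57,1, 0.41,-0.42,-0.045,0,0,-63,1, 0.43,-0.475,-0.045,0,0,-69,1, 0.45,-0.53,-0.045,0,0,-75,1, 0.47,-0.58,-0.045,0,0,-81,1, 0.49,-0.63,-0.045,0,0,-87,1, 0.505,-0.675,-0.045,0,0,-90,1, 0.518,-0.71,-0.045,0,0,-92.6,1, 0.523,-0.724,-0.045,0,0,-92.6,1, 0.523,-0.724,-0.045,0,0,-92.6,1, 0.523,-0.724,-0.045,0,0,-92.6,1]'
python3 - <<'E'
from plant import env, viewer
import cv2,numpy as np
d=viewer.capture("wrist"); cv2.imwrite("pics/w1.png",d["color"][:,:,::-1]); np.savez("w1.npz",**d)
print(np.round(env.get_obs()["tcp_rot"],3).tolist(), np.round(env.get_obs()["qpos"],3))
E
```

```text
time_s: 2.52
tool_pos: [0.472, 0.2361, 0.4494]
tcp_rot: [[-0.361, 0.933, -0.0], [0.933, 0.361, -0.002], [-0.002, -0.001, -1.0]]
wrist_force: [0.4, 0.5, 0.4]
grip_width: 0.999
[[-0.361, 0.933, -0.0], [0.933, 0.361, -0.002], [-0.001, -0.001, -1.0]] [ 0.132  0.204 -0.78   1.749  0.152  1.251 -0.317]
```

View pics/w1.png

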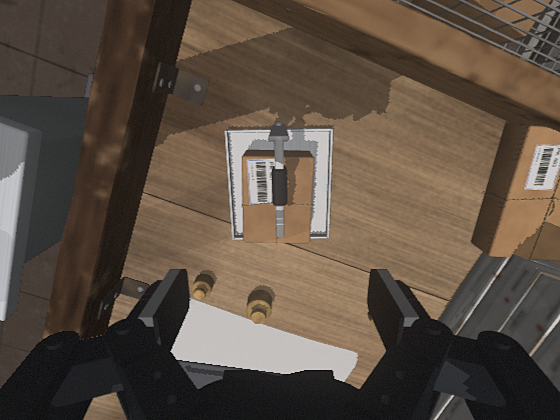

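```bash
python3 - <<'E'
from h import *
from scipy.optimize import least_squares
np.set_printoptions(precision=4,suppress=True)
d=load("w1.npz");P=cloud(d);Q=P.reshape(-1,3);col=d["color"].reshape(-1,3).astype(int)
p,s=np.load("fit.npy")
def T(p,M):
    x,y,a=p;c,s=np.cos(a),np.sin(a);M=np.array(M)/1000
    return np.c_[x+c*M[:,0]-s*M[:,1],y+s*M[:,0]+c*M[:,1],M[:,2]]
im=d["color"][:,:,::-1].copy()
for q in proj(d,T(p,[[-68,-75,16],[68,-75,16],[68,75,16],[-68,75,16],[-7,16,148],[7,16,148],[7,52,148],[-7,52,148]])): cv2.circle(im,tuple(np.round(q*8).astype(int)),6,(0,0,255),-1,shift=3)
cv2.imwrite("pics/w1z.png",cv2.resize(im[110:260,205:355],None,fx=4,fy=4,interpolation=cv2.INTER_CUBIC))
g=(Q[:,2]>.12)&(Q[:,2]<.16)&(col.sum(1)<150)&(abs(Q[:,0]-.47)<.05)&(abs(Q[:,1]-.24)<.05)
G=Q[g];print("grip",G.mean(0),G.max(0)[2],len(G))
v=G[:,:2]-G[:,:2].mean(0);u,_,w=np.linalg.svd(v,full_matrices=False);print("axis",np.degrees(np.arctan2(w[0,1],w[0,0])),np.ptp(v@w[0]),np.ptp(v@w[1]))
b=(Q[:,2]>.12)&(Q[:,2]<.165)&(abs(Q[:,0]-.47)<.06)&(abs(Q[:,1]-.24)<.1)
v=Q[b][:,:2]-Q[b][:,:2].mean(0);w=np.linalg.svd(v,full_matrices=False)[2];print("bar",Q[b].mean(0),np.degrees(np.arctan2(w[0,1],w[0,0])))
E
```

```text
grip [0.4679 0.2496 0.1457] 0.14829671772504327 118
axis -65.50365231033841 0.06143175760340556 0.0136075194020166
bar [0.4674 0.2512 0.1442] -67.74069449632098
```

View pics/w1z.png

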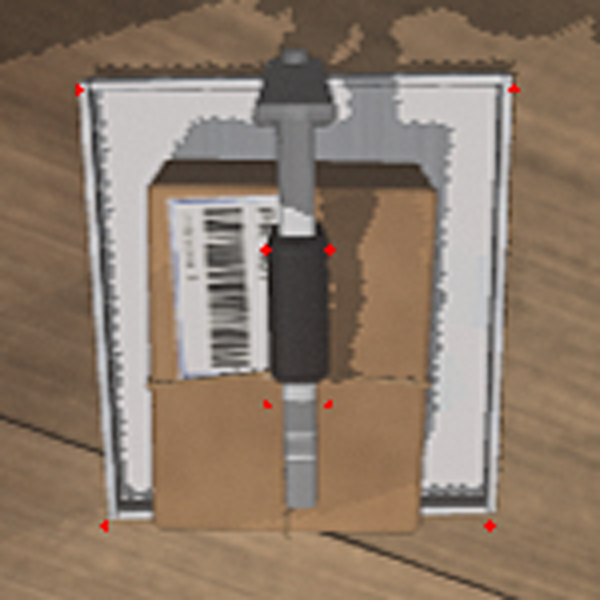

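```bash
python3 - <<'E'
from h import *
from scipy.optimize import least_squares
np.set_printoptions(precision=4,suppress=True)
d=load("w1.npz");p,s=np.load("fit.npy")
def T(p,M):
    x,y,a=p;c,s=np.cos(a),np.sin(a);M=np.array(M)/1000
    return np.c_[x+c*M[:,0]-s*M[:,1],y+s*M[:,0]+c*M[:,1],M[:,2]]
M=[[-68,-75,16],[68,-75,16],[68,75,16],[-68,75,16],[-7,16,148],[7,16,148],[7,52,148],[-7,52,148]]
uv=np.array([[233,239.5],[328.5,238],[333,129],[226.2,129.5],[273,205.5],[286.3,205.3],[286.3,170],[273,170]])
r=least_squares(lambda q:(proj(d,T(q,M))-uv).ravel(),p,loss="soft_l1");print(r.x,np.degrees(r.x[2]),r.fun.reshape(-1,2))
np.save("pan.npy",r.x)
for y in(28,34): print(T(r.x,[[0,y,138]]))
print(T(r.x,[[0,0,134]]))
E
```

```text
[0.4824 0.2151 0.3819] 21.878927174451665 [[-1.0824  0.0115]
 [ 0.2683  0.4742]
 [ 0.5725 -0.5182]
 [-1.3871  0.3118]
 [-0.4379  2.0444]
 [ 1.6244  2.0732]
 [ 1.548  -1.6657]
 [-1.1625 -1.4786]]
[[0.472 0.241 0.138]]
[[0.4698 0.2466 0.138 ]]
[[0.4824 0.2151 0.134 ]]
```

```bash
python3 -m crank '[0.005,0,0.03,0,0,-0.7,1, 0.005,0,0.06,0,0,-0.7,1, 0.005,0,0.09,0,0,-0.7,1, 0.005,0,0.115,0,0,-0.7,1, 0.005,0,0.135,0,0,-0.7,1, 0.005,0,0.148,0,0,-0.7,1, 0.005,0,0.155,0,0,-0.7,1, 0.005,0,0.155,0,0,-0.7,1, 0.005,0,0.155,0,0,-0.7,0.5, 0.005,0,0.155,0,0,-0.7,0.3, 0.005,0,0.155,0,0,-0.7,0.2]'
python3 - <<'E'
from plant import env, viewer
import cv2,numpy as np
for n in("wrist","scene"):
  d=viewer.capture(n); cv2.imwrite(f"pics/{n}2.png",d["color"][:,:,::-1])
o=env.get_obs();print(o["wrist_force"],o["grip_width"])
E
```

```text
time_s: 3.95
tool_pos: [0.4698, 0.2427, 0.295]
tcp_rot: [[-0.375, 0.927, 0.001], [0.927, 0.375, 0.0], [-0.0, 0.001, -1.0]]
wrist_force: [0.3, -0.1, -0.7]
grip_width: 0.377
[-0.05246245 -0.22191654 -0.19125935] 0.20976253318366023
```

View pics/wrist2.png

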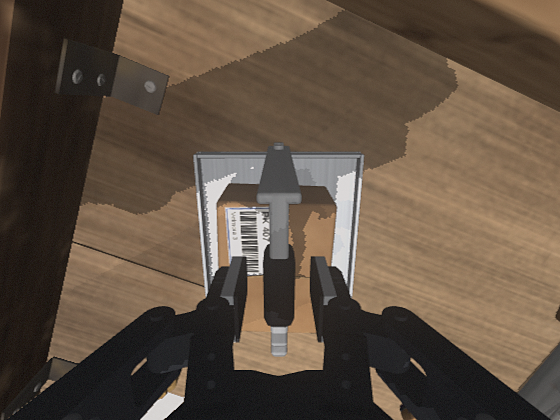

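View pics/scene2.png

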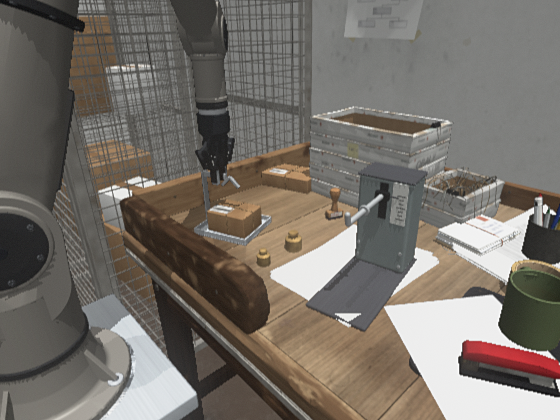

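The jaws straddle the black grip, which is at (280,285) between pads at about x=240 and 316 and is well centred. I'll close now and lift a few millimetres.

```bash
python3 -m crank '[0,0,0,0,0,0,0.12, 0,0,0,0,0,0,0, 0,0,0,0,0,0,0, 0,0,0,0,0,0,0, 0,0,0,0,0,0,0, 0,0,0,0,0,0,0]'; python3 -m crank '[0,0,-0.004,0,0,0,0, 0,0,-0.008,0,0,0,0, 0,0,-0.012,0,0,0,0, 0,0,-0.015,0,0,0,0, 0,0,-0.015,0,0,0,0]'
python3 - <<'E'
from plant import env, viewer
import cv2,numpy as np
for n in("wrist","scene"):
  d=viewer.capture(n);np.savez(n+"3.npz",**d); im=d["color"][:,:,::-1]
  if n=="scene": im=cv2.resize(im[120:260,160:310],None,fx=4,fy=4,interpolation=cv2.INTER_CUBIC)
  cv2.imwrite(f"pics/{n}3.png",im)
o=env.get_obs();print(o["wrist_force"],o["ft_torque"],o["grip_width"],o["tool_pos"])
E
```

```text
time_s: 4.8
tool_pos: [0.47, 0.2428, 0.2949]
tcp_rot: [[-0.375, 0.927, 0.001], [0.927, 0.375, 0.0], [0.0, 0.001, -1.0]]
wrist_force: [2.0, 2.2, 1.2]
grip_width: 0.151
time_s: 5.42
tool_pos: [0.4697, 0.2427, 0.3099]
tcp_rot: [[-0.375, 0.927, 0.0], [0.927, 0.375, 0.0], [-0.0, 0.0, -1.0]]
wrist_force: [-0.0, -0.8, -6.2]
grip_width: 0.148
[-0.62120588  0.1123359  -6.15761331] [ 0.17319104  0.06439965 -0.01224554] 0.15172535909989748 [0.46965495 0.24255848 0.30959741]
```

View pics/wrist3.png

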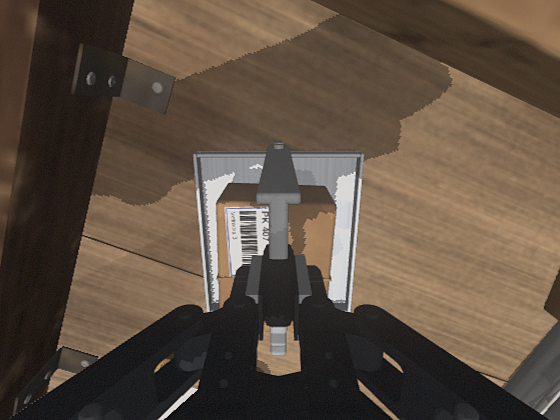

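View pics/scene3.png

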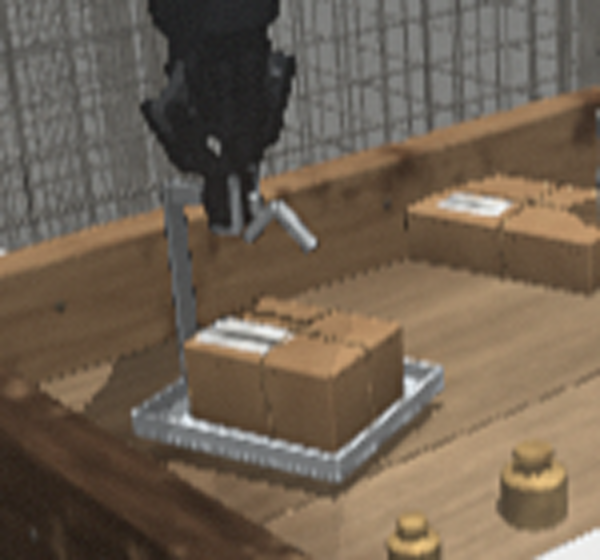

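The pan is held level: the tray rim is unchanged at row 152 in the wrist view, the torque is steady and the parcel is in the tray. Next I'll lift it and carry it to a staging pose about 110 mm to the side of the rod.

```bash
python3 -m crank '[0,0,-0.005,0,0,0,0, 0,0,-0.015,0,0,0,0, 0,0,-0.03,0,0,0,0, 0,0,-0.045,0,0,0,0, 0,0,-0.06,0,0,0,0, -0.003,-0.002,-0.068,0,0,0,0, -0.01,-0.005,-0.073,0,0,0.5,0, -0.022,-0.012,-0.073,0,0,1,0, -0.04,-0.021,-0.073,0,0,2,0, -0.06,-0.032,-0.073,0,0,3,0, -0.08,-0.043,-0.073,0,0,4,0, -0.1,-0.054,-0.073,0,0,5,0, -0.12,-0.065,-0.073,0,0,6,0, -0.14,-0.075,-0.073,0,0,7,0, -0.16,-0.086,-0.073,0,0,8,0, -0.18,-0.097,-0.073,0,0,9,0, -0.2,-0.108,-0.073,0,0,9.8,0, -0.216,-0.116,-0.073,0,0,9.8,0, -0.228,-0.123,-0.073,0,0,9.8,0, -0.236,-0.127,-0.073,0,0,9.8,0]'
python3 -m crank '[-0.005,-0.0025,0,0,0,0,0, -0.009,-0.005,0,0,0,0,0, -0.012,-0.0065,0,0,0,0,0, -0.012,-0.0065,0,0,0,0,0, -0.012,-0.0065,0,0,0,0,0]'
python3 - <<'E'
from plant import env, viewer
import cv2,numpy as np
for n in("wrist","scene","side"):
  d=viewer.capture(n);np.savez(n+"4.npz",**d); im=d["color"][:,:,::-1]
  if n=="scene": im=cv2.resize(im[90:330,220:500],None,fx=2.5,fy=2.5,interpolation=cv2.INTER_CUBIC)
  if n=="side": im=cv2.resize(im[80:300,200:460],None,fx=2.5,fy=2.5,interpolation=cv2.INTER_CUBIC)
  cv2.imwrite(f"pics/{n}4.png",im)
o=env.get_obs();print(o["wrist_force"],o["ft_torque"],o["grip_width"],o["tool_pos"])
E
```

```text
time_s: 8.02
tool_pos: [0.4399, -0.025, 0.3824]
tcp_rot: [[-0.21, 0.978, -0.001], [0.978, 0.21, -0.0], [-0.0, -0.001, -1.0]]
wrist_force: [-1.1, -0.6, -5.4]
grip_width: 0.147
time_s: 8.65
tool_pos: [0.4368, -0.0365, 0.3827]
tcp_rot: [[-0.212, 0.977, 0.0], [0.977, 0.212, 0.0], [0.0, 0.0, -1.0]]
wrist_force: [0.2, -0.4, -6.5]
grip_width: 0.154
[ 0.59844418  0.36176571 -6.02556265] [0.23112755 0.03397795 0.02270086] 0.14891345617998333 [ 0.43675245 -0.03662466  0.38271985]
```

View pics/wrist4.png

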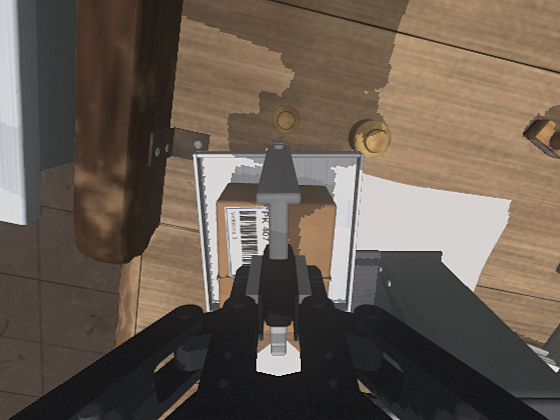

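View pics/scene4.png

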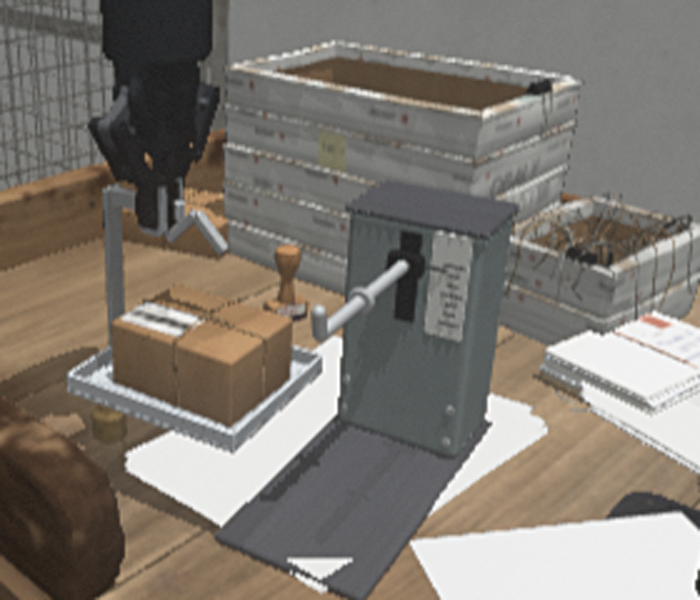

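View pics/side4.png

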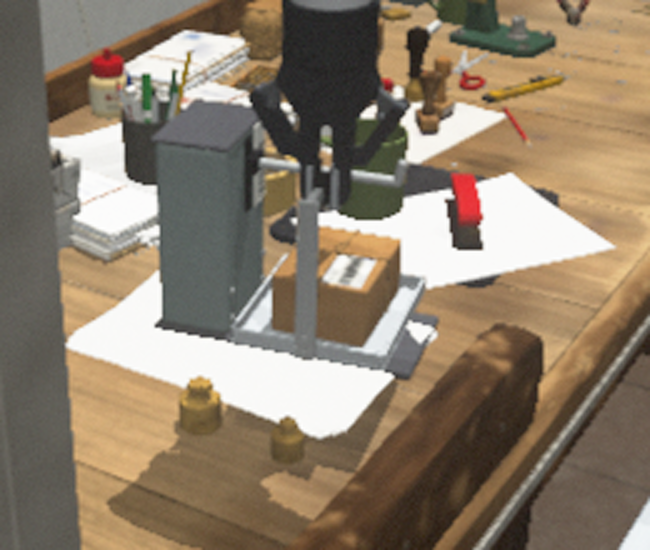

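```bash
cat >> h.py <<'E'
S0=np.array([0.4677,-0.1838]);A=0.2104
def toS(Q):
    c,s=np.cos(A),np.sin(A);e=Q[...,:2]-S0;return np.stack([c*e[...,0]+s*e[...,1],-s*e[...,0]+c*e[...,1],Q[...,2]],-1)*1000
def frS(M):
    M=np.atleast_2d(M)/1000;c,s=np.cos(A),np.sin(A);return np.c_[S0[0]+c*M[:,0]-s*M[:,1],S0[1]+s*M[:,0]+c*M[:,1],M[:,2]]
def hookpts(tcp):
    # hook (pan frame) with yaw A; tcp at pan (-1.4,30.3), z=panz+294.7
    t=toS(np.array(tcp)[None])[0]; o=np.array([t[0]+1.4,t[1]-30.3,t[2]-294.7])
    return o
E
python3 - <<'E'
from h import *
np.set_printoptions(precision=1,suppress=True)
o=hookpts([.43675,-.0366,.3827]);print("pan origin in S",o)
M=o+np.array([[0,0,134],[0,0,143],[0,-27,113],[0,27,113],[-68,-75,0],[-68,-75,16],[68,-75,16],[-68,75,16],[0,77,146],[0,-21,113]])
R=np.array([[-25,0,180],[28,0,185],[0,0,180],[-30,0,198],[100,0,180]])
for n,off,b in(("scene",(90,330,220,500),2.5),("side",(80,300,200,460),2.5)):
    d=load(n+"4.npz");im=d["color"][:,:,::-1];im=cv2.resize(im[off[0]:off[1],off[2]:off[3]],None,fx=b,fy=b,interpolation=cv2.INTER_CUBIC)
    for q in proj(d,frS(np.vstack([M,R]))): cv2.circle(im,tuple(((q-[off[2],off[0]]+.5)*b).astype(int)),2,(0,0,255),-1)
    cv2.imwrite(f"pics/{n}4o.png",im)
d=load("scene4.npz");C=toS(cloud(d).reshape(-1,3))-o
m=(abs(C[:,0])<25)&(abs(C[:,1])<40)&(C[:,2]>108)&(C[:,2]<150)
for a in range(-40,40,6):
    k=m&(C[:,1]>=a)&(C[:,1]<a+6)
    if k.sum():print(a,k.sum(),C[k].mean(0),C[k].max(0)[2])
k=(abs(C[:,0])<60)&(abs(C[:,1])<70)&(C[:,2]>50)&(C[:,2]<80);print("parcel",C[k].min(0),C[k].max(0),np.median(C[k],0))
E
```

```text
pan origin in S [  1.9 120.1  88. ]
-28 22 [ -3.5 -24.6 118.7] 123.75496022546281
-22 26 [ -4.6 -18.9 123. ] 128.72196734479803
-16 28 [ -4.2 -12.7 129.6] 135.55502262679474
-10 24 [ -4.7  -6.9 135.4] 140.20253695964342
-4 16 [ -4.2  -0.4 136.1] 141.13181109882112
2 18 [ -5.5   4.7 131.6] 138.32494116355372
8 45 [ -4.4  11.3 133.3] 144.58602067270417
14 90 [ -7.   17.7 135.6] 149.8295074115672
20 98 [-12.2  22.8 136.4] 149.8074307910743
26 39 [-17.3  29.  136.6] 149.38378558038374
32 32 [-20.6  33.8 136.5] 149.74548895311642
38 1 [-14.5  39.4 121.2] 121.23231648247881
parcel [-50.8 -64.5  50. ] [37.9 47.6 62.3] [-14.4 -14.9  56.4]
```

View pics/scene4o.png

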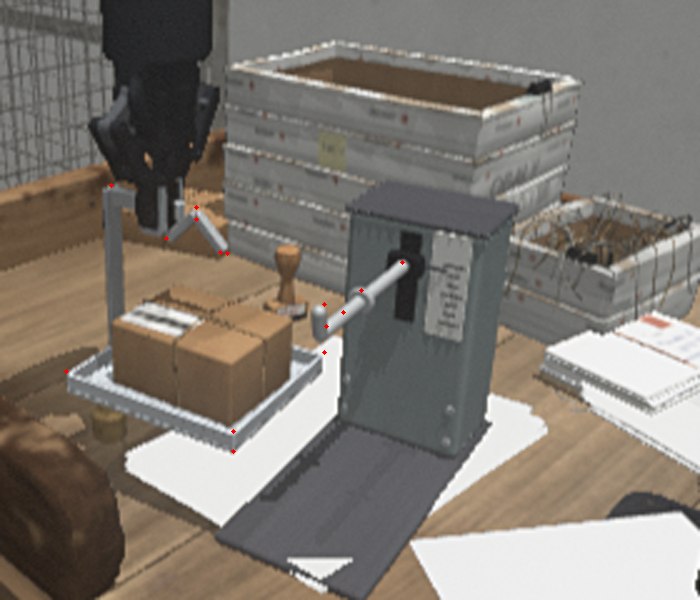

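View pics/side4o.png

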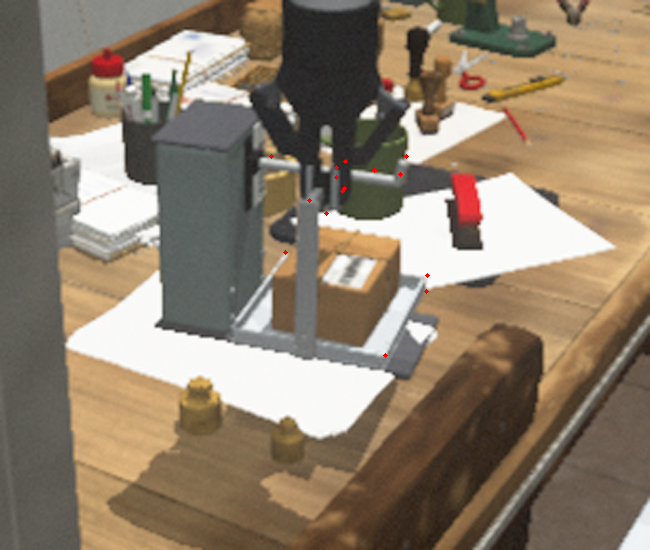

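```bash
python3 -m crank '[-0.003,0,0,0,0,0,0, -0.009,0,0,0,0,0,0, -0.018,-0.001,0,0,0,0,0, -0.028,-0.001,0,0,0,0,0, -0.038,-0.002,0,0,0,0,0, -0.048,-0.002,0,0,0,0,0, -0.058,-0.002,0,0,0,0,0, -0.068,-0.002,0,0,0,0,0, -0.078,-0.002,0,0,0,0,0, -0.088,-0.002,0,0,0,0,0, -0.098,-0.002,0,0,0,0,0, -0.107,-0.002,0,0,0,0,0, -0.114,-0.002,0,0,0,0,0, -0.118,-0.002,0,0,0,0,0, -0.12,-0.002,0,0,0,0,0, -0.12,-0.002,0,0,0,0,0, -0.12,-0.002,0,0,0,0,0]'
cat > look.py <<'E'
import sys
from h import *
from plant import env, viewer
np.set_printoptions(precision=2,suppress=True)
k=sys.argv[1]
o=env.get_obs();print(o["time_s"],o["wrist_force"],o["ft_torque"],o["grip_width"],o["tool_pos"]);h=hookpts(o["tool_pos"]);print("pan in S",h)
for n,off,b in(("scene",(90,330,220,500),2.5),("side",(80,300,200,460),2.5)):
    d=viewer.capture(n);np.savez(n+k+".npz",**d);im=d["color"][:,:,::-1];im=cv2.resize(im[off[0]:off[1],off[2]:off[3]],None,fx=b,fy=b,interpolation=cv2.INTER_CUBIC)
    cv2.imwrite(f"pics/{n}{k}.png",im)
E
python3 look.py 5
```

```text
time_s: 10.92
tool_pos: [0.4602, -0.1542, 0.3827]
tcp_rot: [[-0.212, 0.977, 0.0], [0.977, 0.212, 0.0], [0.0, 0.0, -1.0]]
wrist_force: [0.5, 0.1, -5.8]
grip_width: 0.151
10.925 [ 0.51  0.11 -5.79] [0.14 0.06 0.02] 0.15123244693711904 [ 0.46 -0.15  0.38]
pan in S [ 0.21  0.2  88.04]
```

View pics/scene5.png

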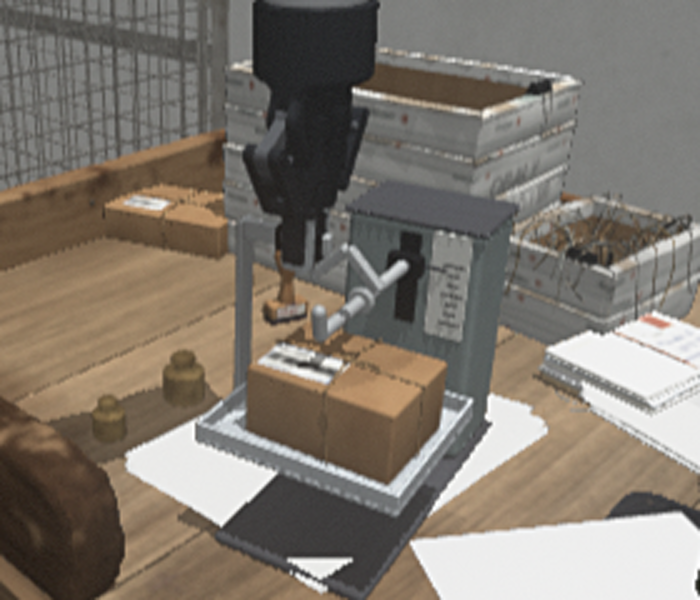

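View pics/side5.png

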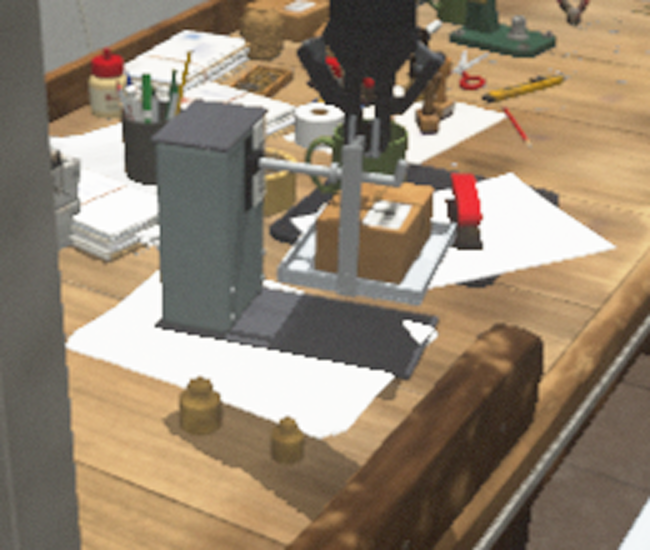

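```bash
python3 -m crank '[0,0,0.002,0,0,0,0, 0,0,0.006,0,0,0,0, 0,0,0.01,0,0,0,0, 0,0,0.015,0,0,0,0, 0,0,0.02,0,0,0,0, 0,0,0.025,0,0,0,0, 0,0,0.029,0,0,0,0, 0,0,0.032,0,0,0,0, 0,0,0.034,0,0,0,0, 0,0,0.034,0,0,0,0]'; python3 look.py 6;  python3 -m crank '[0,0,0.001,0,0,0,0, 0,0,0.002,0,0,0,0, 0,0,0.003,0,0,0,0, 0,0,0.004,0,0,0,0, 0,0,0.005,0,0,0,0, 0,0,0.006,0,0,0,0, 0,0,0.007,0,0,0,0, 0,0,0.008,0,0,0,0, 0,0,0.008,0,0,0,0, 0,0,0.008,0,0,0,0]'
python3 look.py 7
```

```text
time_s: 12.28
tool_pos: [0.4601, -0.1546, 0.3486]
tcp_rot: [[-0.212, 0.977, -0.0], [0.977, 0.212, -0.0], [-0.0, -0.0, -1.0]]
wrist_force: [-0.1, 0.3, -5.5]
grip_width: 0.158
12.275 [-0.1   0.28 -5.52] [ 0.18  0.04 -0.04] 0.15765836556447702 [ 0.46 -0.15  0.35]
pan in S [ 0.1  -0.12 53.93]
time_s: 13.62
tool_pos: [0.4602, -0.1545, 0.3408]
tcp_rot: [[-0.212, 0.977, 0.0], [0.977, 0.212, -0.0], [-0.0, 0.0, -1.0]]
wrist_force: [-0.4, 0.3, -3.9]
grip_width: 0.15
13.625 [-0.39  0.32 -3.9 ] [0.27 0.09 0.03] 0.1495918298251108 [ 0.46 -0.15  0.34]
pan in S [ 0.17 -0.12 46.08]
```

```bash
python3 -c "
import cv2,numpy as np
a=cv2.imread('pics/scene7.png')[120:480,150:550];b=cv2.imread('pics/side7.png')[60:420,200:580]
cv2.imwrite('pics/c7.png',np.hstack([a,b]))"
```

```text
(no output)
```

View pics/c7.png

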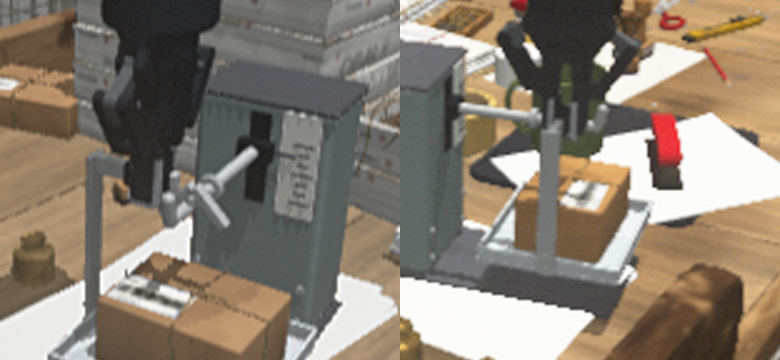

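```bash
python3 - <<'E'
from h import *
np.set_printoptions(precision=1,suppress=True)
d=load("scene7.npz");im=d["color"][:,:,::-1];a=cv2.resize(im[155:235,320:410],None,fx=7,fy=7,interpolation=cv2.INTER_CUBIC);cv2.imwrite("pics/z7.png",a)
C=toS(cloud(d));C[...,2]-=0
for v in range(190,222,4): print(v,[tuple(np.round(C[v,u]).tolist()) for u in range(342,376,4)])
E
```

```text
190 [(-21.0, 19.0, 227.0), (9.0, 27.0, 215.0), (7.0, 18.0, 218.0), (379.0, 184.0, 50.0), (374.0, 170.0, 55.0), (122.0, 47.0, 171.0), (121.0, 39.0, 173.0), (120.0, 30.0, 176.0), (124.0, 23.0, 176.0)]
194 [(-22.0, 18.0, 221.0), (6.0, 25.0, 209.0), (6.0, 17.0, 211.0), (378.0, 183.0, 38.0), (381.0, 172.0, 40.0), (120.0, 46.0, 163.0), (121.0, 38.0, 165.0), (122.0, 30.0, 166.0), (122.0, 22.0, 168.0)]
198 [(-21.0, 18.0, 214.0), (5.0, 24.0, 203.0), (9.0, 19.0, 202.0), (375.0, 181.0, 28.0), (373.0, 168.0, 31.0), (120.0, 45.0, 155.0), (121.0, 37.0, 156.0), (120.0, 28.0, 159.0), (121.0, 21.0, 160.0)]
202 [(-19.0, 19.0, 205.0), (4.0, 23.0, 196.0), (10.0, 18.0, 195.0), (375.0, 180.0, 16.0), (372.0, 167.0, 20.0), (120.0, 45.0, 146.0), (122.0, 37.0, 147.0), (119.0, 27.0, 151.0), (79.0, 3.0, 172.0)]
206 [(-16.0, 20.0, 197.0), (-4.0, 19.0, 192.0), (11.0, 19.0, 186.0), (376.0, 180.0, 3.0), (124.0, 55.0, 133.0), (121.0, 45.0, 137.0), (121.0, 36.0, 139.0), (58.0, 2.0, 172.0), (69.0, -1.0, 169.0)]
210 [(-18.0, 19.0, 190.0), (-6.0, 18.0, 186.0), (-3.0, 12.0, 186.0), (362.0, 173.0, -3.0), (125.0, 54.0, 124.0), (31.0, 5.0, 175.0), (32.0, -2.0, 176.0), (51.0, -2.0, 168.0), (122.0, 19.0, 134.0)]
214 [(-16.0, 20.0, 182.0), (-7.0, 17.0, 179.0), (-5.0, 10.0, 180.0), (-7.0, 2.0, 183.0), (-5.0, -4.0, 184.0), (2.0, -8.0, 182.0), (33.0, -2.0, 168.0), (118.0, 25.0, 125.0), (122.0, 18.0, 126.0)]
218 [(-15.0, 20.0, 174.0), (-35.0, 3.0, 187.0), (-7.0, 9.0, 173.0), (-0.0, 5.0, 172.0), (-6.0, -5.0, 177.0), (-7.0, -13.0, 180.0), (32.0, -3.0, 161.0), (120.0, 25.0, 115.0), (120.0, 17.0, 118.0)]
```

View pics/z7.png

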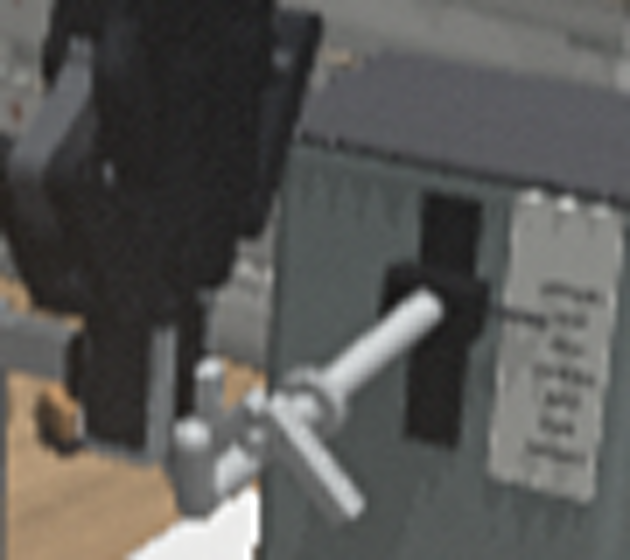

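The hook's front face is at x≈-6, between the tip (-35) and the collar (+31). It has touched the rod, which is starting to take the weight, so I'll keep lowering slowly.

```bash
python3 -m crank '[0,0,0.001,0,0,0,0, 0,0,0.002,0,0,0,0, 0,0,0.003,0,0,0,0, 0,0,0.004,0,0,0,0, 0,0,0.005,0,0,0,0, 0,0,0.005,0,0,0,0, 0,0,0.005,0,0,0,0]'; python3 look.py 8;  python3 -m crank '[0,0,0.001,0,0,0,0, 0,0,0.002,0,0,0,0, 0,0,0.0025,0,0,0,0, 0,0,0.0025,0,0,0,0,0,0,0.0025,0,0,0,0]'
python3 look.py 9
```

```text
time_s: 14.6
tool_pos: [0.4602, -0.1545, 0.3358]
tcp_rot: [[-0.212, 0.977, 0.0], [0.977, 0.212, -0.0], [-0.0, 0.0, -1.0]]
wrist_force: [-2.1, 1.0, -1.4]
grip_width: 0.149
14.6 [-2.09  1.01 -1.43] [ 0.28  0.23 -0.06] 0.1489321956439923 [ 0.46 -0.15  0.34]
pan in S [ 0.17 -0.12 41.1 ]
time_s: 15.32
tool_pos: [0.4602, -0.1546, 0.3333]
tcp_rot: [[-0.212, 0.977, 0.0], [0.977, 0.212, -0.0], [-0.0, 0.0, -1.0]]
wrist_force: [-0.5, 1.2, -0.3]
grip_width: 0.152
15.325 [-0.52  1.25 -0.31] [ 0.33  0.27 -0.04] 0.15153715144472604 [ 0.46 -0.15  0.33]
pan in S [ 0.19 -0.15 38.57]
```

```bash
python3 -m crank '[0,0,0,0,0,0,0.16, 0,0,0,0,0,0,0.17, 0,0,0,0,0,0,0.18, 0,0,0,0,0,0,0.19, 0,0,0,0,0,0,0.21, 0,0,0,0,0,0,0.23, 0,0,0,0,0,0,0.25, 0,0,0,0,0,0,0.25, 0,0,0,0,0,0,0.25, 0,0,0,0,0,0,0.25]'; python3 look.py a;python3 -c "
import cv2,numpy as np
a=cv2.imread('pics/scenea.png')[120:520,150:550];b=cv2.imread('pics/sidea.png')[60:460,200:580]
cv2.imwrite('pics/ca.png',np.hstack([a,b]))"
```

```text
time_s: 16.68
tool_pos: [0.4601, -0.1546, 0.3332]
tcp_rot: [[-0.212, 0.977, -0.0], [0.977, 0.212, -0.0], [-0.0, -0.0, -1.0]]
wrist_force: [0.3, -0.3, -0.1]
grip_width: 0.255
16.675 [ 0.3  -0.34 -0.12] [0.01 0.05 0.  ] 0.25506305051248235 [ 0.46 -0.15  0.33]
pan in S [ 0.11 -0.16 38.5 ]
```

View pics/ca.png

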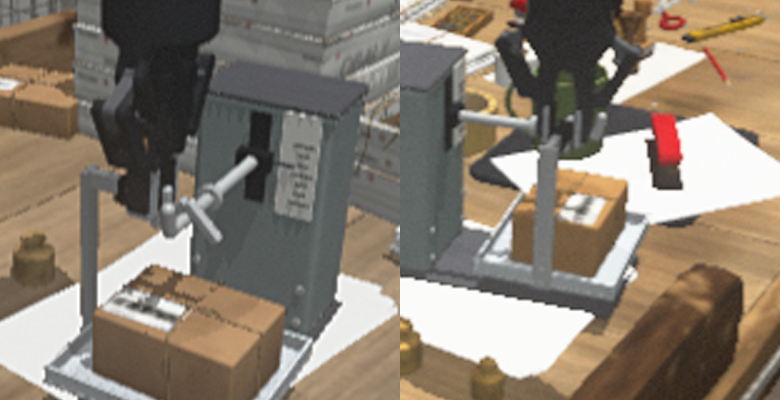

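The pan hangs free: wrist force and moment are about zero, and the jaws stand clear of the grip. I'll open a bit more and retreat straight up.

```bash
python3 -m crank '[0,0,0,0,0,0,0.3, 0,0,0,0,0,0,0.35, 0,0,0,0,0,0,0.4, 0,0,0,0,0,0,0.4, 0,0,-0.004,0,0,0,0.4, 0,0,-0.01,0,0,0,0.4, 0,0,-0.018,0,0,0,0.4, 0,0,-0.028,0,0,0,0.4, 0,0,-0.042,0,0,0,0.4, 0,0,-0.06,0,0,0,0.4, 0,0,-0.085,0,0,0,0.4, 0,0,-0.11,0,0,0,0.4, 0,0,-0.13,0,0,0,0.4, 0,0,-0.13,0,0,0,0.4,0,0,-0.13,0,0,0,0.4,0,0,-0.13,0,0,0,0.4]'; python3 look.py b
python3 -m crank '[0,0,0,0,0,0,0.4,0,0,0,0,0,0,0.4,0,0,0,0,0,0,0.4,0,0,0,0,0,0,0.4,0,0,0,0,0,0,0.4,0,0,0,0,0,0,0.4,0,0,0,0,0,0,0.4,0,0,0,0,0,0,0.4]'; python3 look.py c
python3 - <<'E'
from h import *
np.set_printoptions(precision=1,suppress=True)
a=load("sceneb.npz");b=load("scenec.npz")
df=np.abs(a["color"].astype(int)-b["color"]).sum(-1);print("diff>60:",(df[150:330,220:440]>60).sum())
C=toS(cloud(b)).reshape(-1,3)
def st(n,m): print(n,m.sum(),C[m].mean(0),C[m].min(0),C[m].max(0))
st("hook",(abs(C[:,0])<14)&(abs(C[:,1])<30)&(C[:,2]>140)&(C[:,2]<195))
st("rod out",(C[:,0]>40)&(C[:,0]<100)&(abs(C[:,1])<8)&(C[:,2]>140))
st("tip",(C[:,0]>-45)&(C[:,0]<-25)&(abs(C[:,1])<12)&(C[:,2]>150)&(C[:,2]<220))
m=(abs(C[:,0])<50)&(abs(C[:,1])<70)&(C[:,2]>90)&(C[:,2]<120)
c=np.linalg.lstsq(np.c_[C[m][:,:2],np.ones(m.sum())],C[m][:,2],rcond=None)[0];print("parcel cloud n",m.sum(),c)
E
python3 -c "
import cv2,numpy as np
a=cv2.imread('pics/scenec.png')[120:520,150:550];b=cv2.imread('pics/sidec.png')[60:460,200:580]
cv2.imwrite('pics/cc.png',np.hstack([a,b]))"
```

```text
time_s: 18.77
tool_pos: [0.4598, -0.1545, 0.4622]
tcp_rot: [[-0.212, 0.977, -0.002], [0.977, 0.212, 0.001], [0.001, -0.002, -1.0]]
wrist_force: [0.1, -0.5, 0.5]
grip_width: 0.397
18.775 [ 0.07 -0.48  0.47] [0.02 0.   0.01] 0.3972007314419952 [ 0.46 -0.15  0.46]
pan in S [ -0.19  -0.02 167.52]
time_s: 19.88
tool_pos: [0.4602, -0.1546, 0.4632]
tcp_rot: [[-0.212, 0.977, 0.0], [0.977, 0.212, -0.0], [-0.0, 0.0, -1.0]]
wrist_force: [0.4, -0.0, 0.7]
grip_width: 0.398
19.875 [ 0.35 -0.04  0.66] [-0.06 -0.03  0.03] 0.39778506166201855 [ 0.46 -0.15  0.46]
pan in S [  0.13  -0.14 168.49]
diff>60: 25
hook 291 [ -5.4   5.9 165.4] [-13.9 -23.  145.6] [ 12.3  29.9 180.7]
rod out 90 [ 71.9   0.3 162. ] [ 44.6  -2.6 156.7] [ 99.7   6.  164.8]
tip 82 [-31.9   1.8 170.4] [-36.4  -2.2 156.9] [-25.2   7.9 182.8]
parcel cloud n 879 [ 0.  -0.  90.7]
```

View pics/cc.png

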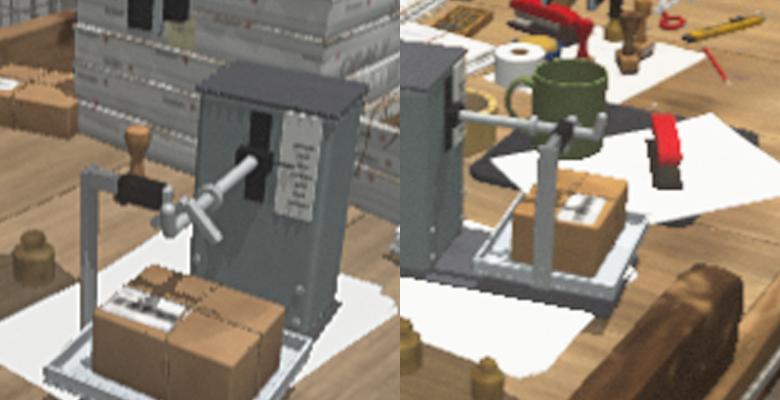

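The hook sits over the rod between tip and collar, at (190,215) on the left half. The pan hangs level with the parcel in it, and the rod has dropped about 13 mm. I'll check once more that it is still, then hand in.

```bash
python3 -m crank '[0,0,0,0,0,0,0.4,0,0,0,0,0,0,0.4,0,0,0,0,0,0,0.4,0,0,0,0,0,0,0.4,0,0,0,0,0,0,0.4,0,0,0,0,0,0,0.4,0,0,0,0,0,0,0.4,0,0,0,0,0,0,0.4]' >/dev/null; python3 look.py d
python3 - <<'E'
from h import *
a=load("scenec.npz");b=load("scened.npz")
df=np.abs(a["color"].astype(int)-b["color"]).sum(-1)[150:330,220:440];print("diff:",(df>60).sum())
from plant import order
order.close_job()
E
```

```text
20.975 [ 0.5   0.21 -0.2 ] [-0.01 -0.04  0.07] 0.398937087599782 [ 0.46 -0.15  0.46]
pan in S [  0.12  -0.12 168.5 ]
diff: 10
the job is handed in; nothing more can be done
```

I hung the pan's saddle hook on the scale arm with the parcel in it, then handed the job in at about 21 s. No verdict came back.

I gripped the pan by its black grip and carried it level, with the rod passing in through its open side. I lowered it slowly until the wrist force was about zero, opened the jaws and moved the gripper about 130 mm straight up.

My last checks before handing in:
- **Hook position:** about 0 to -2 mm along the rod from the seat, roughly midway between tip and collar.
- **Arm:** sunk about 13 mm by the depth images, in the expected 10–15 mm range and well short of the 30 mm bottom stop.
- **Pan and parcel:** the pan looks level in both camera views, with the parcel in the tray.
- **Stillness:** two pictures about 1 s apart were practically identical.
- **Robot:** wrist force was about zero, and the gripper was clear of everything.

A numerical tilt check on the parcel's top gave no usable result, so I judged the pan level by eye. During lowering, a side force of about 2 N appeared, and it was gone after release. No checks disagreed.

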